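# Clip down the sealed lid of the sushi catering box

## Task

The filled catering box is ready to go into the cold case with its lid laid on: snap all four lid clips down over the box's rim, each until it has clicked over and holds by itself. Work crosswise so that the seal is drawn down evenly: start with any clip, do the clip at the diagonally opposite corner second, then the other two. Press gently, never with more than 18 N on the box, lid or clips, take your hand away at the end, and leave the other things on the counter where they are.

Things in the scene. Friction and masses are not known exactly. Their poses are not given: they have to be found in the camera images.
- box: Clear plastic catering box, white lid, on a rubber mat; it does not slide. Origin: centre of the mat's underside, on the counter. Local x runs from the front long side (-x, nearer the robot) to the back long side (+x); y along the box, +y its left end seen from the robot; z up. Clip hinge lines at x = -82 and +82 mm, parallel to y, 96 mm up; clip middles at y = +70 (left) and -70 mm (right).
- lid_top (a point): Middle of the lid's upper face, 99 mm above the counter. Lid 156 mm (x) by 240 mm (y); its edge is 95 mm up, the stacking ridge on it 104 mm. It lies on a springy gasket and gives 1 to 2 mm.
- rim_front (a point): Middle of the front rim as designed: 83 mm from the box's middle plane, 81 mm up, round-edged, 5 mm thick, along the whole side. The long walls are thin mouldings, their rim at the corners truly up to 4.3 mm farther in or out; this point does not show it. So the place where a tab is home differs by up to 8 mm either way from box to box and corner to corner: feel for it.
- rim_back (a point): Middle of the back rim as designed, the same on the other long side; its own warp differs and is not shown either.
- clip_front_left (a joint): Angle (rad) of the front left clip (nearer the robot, +y): 0 = flap hanging straight down, growing as it swings outward and up, 1.57 = level, pointing away from the box. The flap is grey, 46 mm wide, 3 mm thick, reaches 35 mm from its hinge and has a hook on its inner face that grips under the rim. Shut, it reads anything from 0 to 0.65 (middle 0.32), depending on the warp of the wall.
- clip_front_right (a joint): The same for the front right clip (nearer the robot, -y). How each clip moves: folded down from above it turns freely (about 1 N at its end) until its hook meets the rim, 0.2 to 0.35 rad before home; pressed inward at the tab it then yields stiffly, 3 to 12 N, slips over the rim with a click and stops hard. Firm resistance of 14 N at the tab means home.
- clip_back_left (a joint): The same for the back left clip (away from the robot, +y). A clip let go before its click springs back out; once clicked over it stays where it was pressed to.
- clip_back_right (a joint): The same for the back right clip (away from the robot, -y).
- tab_front_left (a point): Middle of the tab, the place to press, on the outer face of the front left clip, 28 mm from its hinge and 7 mm from its free end; it moves with the flap. Its axes are the flap's: x points inward to the box, z from the tab towards the hinge.
- tab_front_right (a point): The same point on the front right clip.
- tab_back_left (a point): The same point on the back left clip.
- tab_back_right (a point): The same point on the back right clip.
- retail_tray: Bystander: small closed sushi tray, black base and clear cover, 100 x 80 x 42 mm, near the left end of the box. Origin: centre of its underside.
- ginger_tub: Bystander: round lidded tub, 60 mm across, 60 mm high, near the right end of the box. Origin: centre of its underside.
- label_roll: Bystander: roll of blank labels standing on its end, 54 mm across, 30 mm high, in front of the box between the two front clips. Origin: centre of its underside.
- rice_paddle: Bystander: flat wooden rice paddle, 215 mm long, 8 mm thick. Origin: on its underside near its middle.
- soy_bottle: Bystander: amber bottle, 60 mm across, 170 mm high. Origin: centre of its underside.
- sesame_bowl: Bystander: white bowl, 110 mm across, 50 mm high. Origin: centre of its underside.

How it is judged:
On the way, in this order (a step that is already met when the one before it is completed fails the run):
1. one clip grips the rim by itself, let go, the other three still open (((contact force between clip_front_left and wall_front above 5 N and contact force between each of clip_back_right, clip_back_left and wall_back below 5 N and contact force between clip_front_right and wall_front below 5 N and contact force between each of the fingers, the arm and box below 0.3 N) or (contact force between each of clip_front_left, clip_front_right and wall_front below 5 N and contact force between clip_back_right and wall_back above 5 N and contact force between clip_back_left and wall_back below 5 N and contact force between each of the fingers, the arm and box below 0.3 N) or (contact force between clip_front_left and wall_front below 5 N and contact force between each of clip_back_right, clip_back_left and wall_back below 5 N and contact force between clip_front_right and wall_front above 5 N and contact force between each of the fingers, the arm and box below 0.3 N) or (contact force between each of clip_front_left, clip_front_right and wall_front below 5 N and contact force between clip_back_right and wall_back below 5 N and contact force between clip_back_left and wall_back above 5 N and contact force between each of the fingers, the arm and box below 0.3 N))), for 0.2 s.
2. the diagonally opposite clip grips by itself too, the other two still open (((contact force between clip_front_left and wall_front above 5 N and contact force between clip_back_right and wall_back above 5 N and contact force between clip_front_right and wall_front below 5 N and contact force between clip_back_left and wall_back below 5 N and contact force between each of the fingers, the arm and box below 0.3 N) or (contact force between clip_front_left and wall_front below 5 N and contact force between clip_back_right and wall_back below 5 N and contact force between clip_front_right and wall_front above 5 N and contact force between clip_back_left and wall_back above 5 N and contact force between each of the fingers, the arm and box below 0.3 N))), for 0.2 s.
3. all four clips grip the rim by themselves (contact force between each of clip_front_left, clip_front_right and wall_front above 5 N and contact force between each of clip_back_right, clip_back_left and wall_back above 5 N and contact force between each of the fingers, the arm and box below 0.3 N), for 0.2 s.
At the end, for the whole second after the job is handed in: All four clips are snapped over and grip the rim by themselves (each pulls on its wall with more than 5 N; a shut clip pulls with 8 to 25 N, one not clicked over with less than 2 N), with the robot touching neither box, lid nor clips (all of step 3).
It fails at once if two clips on the same side or end are shut while neither diagonal pair is complete (not crosswise) ((contact force between each of clip_front_left, clip_front_right and wall_front above 5 N and contact force between each of clip_back_right, clip_back_left and wall_back below 5 N and contact force between each of the fingers, the arm and box below 0.3 N) or (contact force between clip_front_left and wall_front above 5 N and contact force between clip_back_right and wall_back below 5 N and contact force between clip_front_right and wall_front below 5 N and contact force between clip_back_left and wall_back above 5 N and contact force between each of the fingers, the arm and box below 0.3 N) or (contact force between clip_front_left and wall_front below 5 N and contact force between clip_back_right and wall_back above 5 N and contact force between clip_front_right and wall_front above 5 N and contact force between clip_back_left and wall_back below 5 N and contact force between each of the fingers, the arm and box below 0.3 N) or (contact force between each of clip_front_left, clip_front_right and wall_front below 5 N and contact force between each of clip_back_right, clip_back_left and wall_back above 5 N and contact force between each of the fingers, the arm and box below 0.3 N)).
It fails at once if the box, lid or clips are pressed with more than 18 N (contact force between any of the fingers, the arm and box above 18 N).
It fails at once if another thing on the counter is pushed out of its place (more than 25 mm) (distance of any of retail_tray, ginger_tub, label_roll, rice_paddle, soy_bottle, sesame_bowl from where it was at the start of the episode above 0.025 m).
It fails at once if a bottle, tub, bowl or tray is tipped over (angle between any of retail_tray, ginger_tub, label_roll, rice_paddle, soy_bottle, sesame_bowl's own z axis and vertical above 0.4 rad).
It also fails if it takes over 58 s, if anything falls off the work surface, if the arm or the gripper's body presses on something with over 40 N, if the wrist force passes 120 N, or if a joint passes its speed limit or range.

## Robot

A 6-joint arm with a two-finger parallel gripper is mounted at the origin on the work surface. World frame = base frame: x ahead of the robot, y to its left, z up, the work surface at z = 0. Lengths are in m, angles in rad, forces in N, time in s.
With the tool pointing down it reaches from about 0.325 to 0.875 m from the base axis. Payload 4.4 kg.
Tool frame: the origin (TCP) lies on the centre line of the jaws, within the pads' length; the fingertips stand 25 mm ahead of it and the grasp point (between the pads) lies 6 mm ahead of it; x points along the fingers, y is the direction in which the jaws open and shut, and the axes are right-handed (so a half turn about x gives the same grasp; the last joint's range is limited). The gripper opens to 85 mm and grips with 20 to 120 N. Pads are 22 mm wide; open, the fingers measure 114 mm over their backs; the gripper's body (76 mm by 85 mm) begins 54 mm behind the grasp point. The pads swing forward as they close: fully open they stand 13 mm farther back than shut.
Start: joints at [-1.363, 0.207, 1.542, -0, 1.393, -0.15], TCP at [0.201, -0.539, 0.256] pointing down, gripper open.
Joint ranges: [-2.73, 2.73], [-0.86, 2.22], [0.23, 2.46], [-1.11, 4.25], [0.08, 2.63], [-2.82, 2.82]. Speed limits (rad/s): [2.79, 2.79, 3.14, 3.14, 3.14, 3.14].

## Interface

Orientations are given as a unit quaternion [w, x, y, z].
In Python, from plant import read_state, imaging, ctrl gives the robot as it stands.
- The arm moves only by the shell command python3 -m crank 'ROWS' [FORCE]. ROWS is JSON, one flat list of numbers, 7 for each row, row after row: the shift along the tool's x, y, z in mm, then the turn, a rotation vector about the tool's x, y, z in rad, then the finger opening in mm, from 0 to 85.4. In form: [dx, dy, dz, wx, wy, wz, gripper, dx, dy, dz, wx, wy, wz, gripper, ...]. A call has 1 to 10 rows; each row shifts and turns the commanded pose from where the row before left it, along the tool's axes as they then stand; what a row does not reach is not made up. A row lasts 1/8 s, in which the tool goes at most 62.5 mm and 10.7 degrees, less where a joint would pass 70% of its speed; a pose out of reach is approached as far as the arm can. A call is refused whole if a number of a shift passes 62.5 or a number of a turn 0.188, either way. A call with a gripper value outside its range is refused whole. The fingers move at their own pace and stop on an object; FORCE is the grip in N (left out, the last holds). Time passes only in rows, so rows that do not move let the fingers close. It gives the time, the measured TCP pose, the force and the opening at its end, in the units of the state.
- read_state(): the state, without advancing time (a new reading comes with each control period).
- imaging.capture(name): name is "scene" or "top"; returns a dict with "frame" (480x640x3 uint8, red, green, blue), "z_map" (480x640 float32, m along the optical axis (not along the pixel's ray), 0 where there is no reading), "fx", "fy", "cx", "cy" (pixels), "k1" (the pictures are not rectified: a ray, as slopes to the right and down, at radius r is drawn at 1 + k1 r^2 times it, then the intrinsics apply), "eye" and "attitude" of the camera in the world. Camera axes: x right, y up, looking along -z (the intrinsics and any distortion apply to the point x, -y, -z); pixel columns grow to the right and rows downward; lengths in m; the calibration is good to about 2 mm. A picture is of the moment at which its call begins.
- ctrl.close_job(): hands the job in, once; it reports no verdict.
The state is a dict: "time_s": time; "qpos": joint angles; "dq": joint speeds; "joint_torque": joint torques, N m; "tool_pos": TCP position; "eef_rot": TCP orientation; "ft_force": force on the tool from outside, world axes, zero at the start; "moment": the same for the moment, N m; "opening": opening from 0.0 (shut) to 1.0 (fully open).
Only numpy, scipy, OpenCV 4.12 (cv2) and the standard library are available. Lean on these libraries where they do the work, as an engineer would, in place of code of your own. Each camera call takes 0.05 s, during which the arm holds its last target.

## Working session

There is one attempt and no reset: what is moved stays moved. The work goes in short steps, Python scripts to look and compute and a shell command to move; the robot and the scene stay as the last step left them, time stands still between calls to the robot, and variables do not carry over. Pictures are saved under pics/ and viewed, and the job is handed in when it is done.

```bash
ls; mkdir -p pics
python3 - <<'E'
from plant import read_state, imaging
import cv2,json
print(read_state())
for n in("scene","top"):
    c=imaging.capture(n); cv2.imwrite(f"pics/{n}0.png",c["frame"][:,:,::-1])
    print({k:v for k,v in c.items() if k not in("frame","z_map")})
E
```

```text
pics
{'time_s': 0.0, 'qpos': array([-1.36348196e+00,  2.07421302e-01,  1.54300650e+00, -1.53397099e-05,
        1.39347181e+00, -1.50496536e-01]), 'dq': array([-0.00062907,  0.00107918, -0.00081486,  0.00074675, -0.00052899,
       -0.00071052]), 'joint_torque': array([ 1.15190673e-03, -3.83035326e+01, -2.91595548e+01, -1.13117296e-04,
        1.05582015e-02,  2.09015286e-05]), 'tool_pos': array([ 0.20121725, -0.53787919,  0.25510003]), 'eef_rot': array([-0.1250172 , -0.69579155, -0.12664751,  0.69584856]), 'ft_force': array([-0.18542636,  0.20603765,  0.29187907]), 'moment': array([-0.01584209, -0.03643951,  0.01259746]), 'opening': 0.9966058374188033}
{'fx': 543.9500938393438, 'fy': 543.9500938393438, 'cx': 312.11195130440746, 'cy': 237.93514158535731, 'k1': -0.1484432305786953, 'eye': array([1.29035534, 0.30410174, 1.01060373]), 'attitude': array([0.51425961, 0.21447625, 0.30304759, 0.77311005])}
{'fx': 598.3372699752025, 'fy': 598.3372699752025, 'cx': 319.25152280787796, 'cy': 234.45462930591896, 'k1': -0.10365806757006475, 'eye': array([ 0.32179614, -0.00357675,  1.78496174]), 'attitude': array([-0.69593254, -0.03381946,  0.02653409,  0.71681942])}
```

View pics/scene0.png

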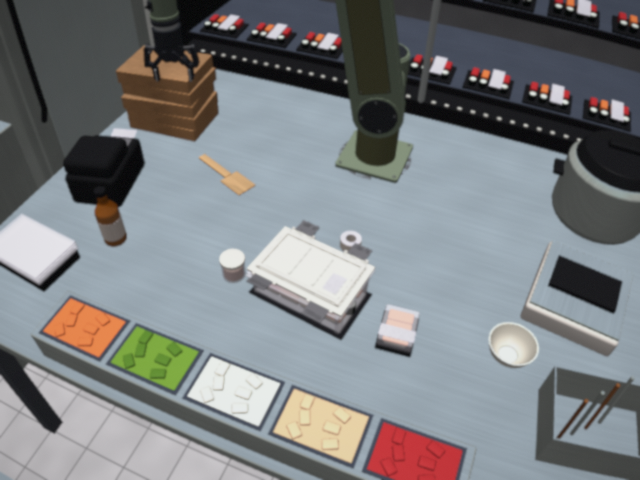

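View pics/top0.png

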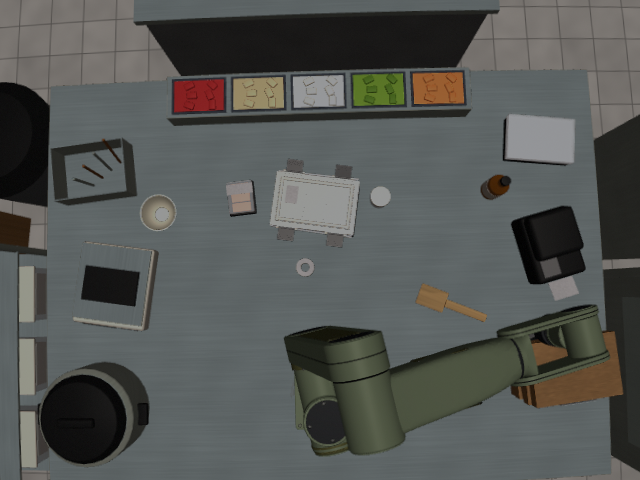

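```bash
cat > h.py <<'E'
import numpy as np,cv2
from scipy.spatial.transform import Rotation as R
from plant import read_state, imaging
def cap(n): return imaging.capture(n)
def rays(c,px):
    K=np.array([[c["fx"],0,c["cx"]],[0,c["fy"],c["cy"]],[0,0,1]])
    p=cv2.undistortPoints(np.array(px,float).reshape(-1,1,2),K,np.array([c["k1"],0,0,0.])).reshape(-1,2)
    d=np.c_[p[:,0],-p[:,1],-np.ones(len(p))]
    w,x,y,z=c["attitude"]
    return R.from_quat([x,y,z,w]).apply(d)
def plane(c,px,z):
    d=rays(c,px); e=np.array(c["eye"]); t=(z-e[2])/d[:,2]; return e+t[:,None]*d
def byz(c,px):
    d=rays(c,px); px=np.array(px); zz=c["z_map"][px[:,1].round().astype(int),px[:,0].round().astype(int)]
    return np.array(c["eye"])+d*zz[:,None]
E
python3 - <<'E'
from h import *
c=cap("top"); f=c["frame"][:,:,::-1].copy()
crop=f[140:290,200:420]; cv2.imwrite("pics/topz.png",cv2.resize(crop,(792,540),interpolation=cv2.INTER_CUBIC))
s=cap("scene"); g=s["frame"][:,:,::-1]
cv2.imwrite("pics/scz.png",cv2.resize(g[205:345,205:425],(792,504),interpolation=cv2.INTER_CUBIC))
# world point cloud from the top
v,u=np.mgrid[150:260,250:380]; px=np.c_[u.ravel(),v.ravel()]
P=byz(c,px); hsv=cv2.cvtColor(f,cv2.COLOR_BGR2HSV)[150:260,250:380].reshape(-1,3)
m=(P[:,2]>.085)&(P[:,2]<.115)&(hsv[:,2]>150)
M=cv2.minAreaRect((P[m][:,:2]*1000).astype(np.float32)); print(M, m.sum(), cv2.boxPoints(M))
print("heights",np.percentile(P[m][:,2],[5,25,50,75,95]))
E
```

```text
((559.60791015625, 23.9119873046875), (235.36264038085938, 156.99185180664062), 81.17034912109375) 3189 [[ 463.9785   -80.32579]
 [ 619.1098  -104.42361]
 [ 655.2373   128.14977]
 [ 500.10602  152.24759]]
heights [0.09000282 0.09471386 0.0978702  0.10083941 0.10553893]
```

View pics/topz.png

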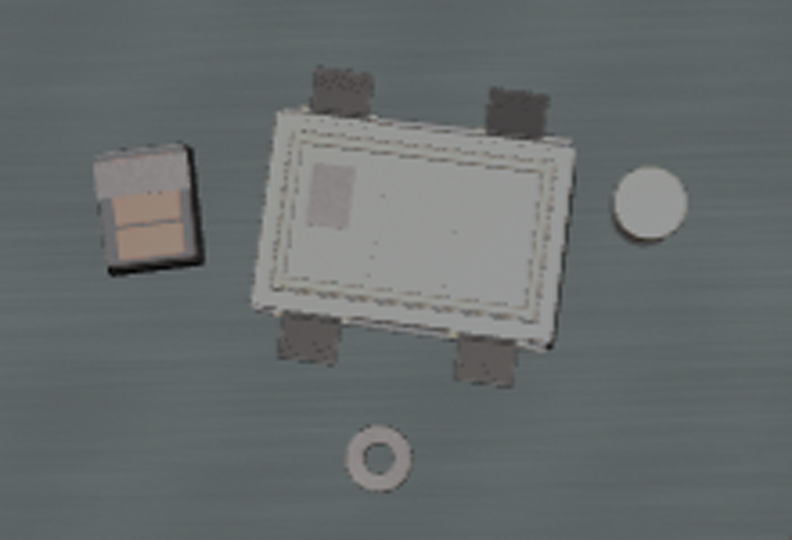

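View pics/scz.png

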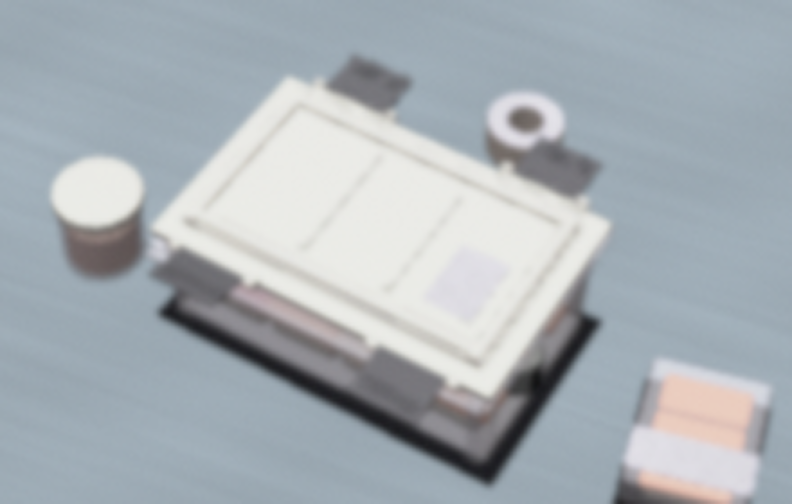

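Run:
```python
from h import *
for n in ("top","scene"):
    c=cap(n); f=c["frame"][:,:,::-1].copy(); hsv=cv2.cvtColor(f,cv2.COLOR_BGR2HSV)
    roi=np.zeros(f.shape[:2],np.uint8)
    if n=="top": roi[165:245,262:366]=1
    else: roi[225:325,240:380]=1
    v,u=np.mgrid[0:480,0:640]; P=byz(c,np.c_[u.ravel(),v.ravel()]).reshape(480,640,3)
    m=((hsv[:,:,2]>(130 if n=="top" else 190))&(P[:,:,2]>.085)&(P[:,:,2]<.115)&(roi>0)).astype(np.uint8)
    m=cv2.morphologyEx(m,cv2.MORPH_CLOSE,np.ones((5,5))); m=cv2.morphologyEx(m,cv2.MORPH_OPEN,np.ones((7,7)))
    k=max(cv2.findContours(m,cv2.RETR_EXTERNAL,cv2.CHAIN_APPROX_NONE)[0],key=cv2.contourArea).reshape(-1,2)
    Q=plane(c,k,.095)[:,:2]*1000
    M=cv2.minAreaRect(Q.astype(np.float32)); print(n,"lid",M); print(cv2.boxPoints(M))
    # dark grey clips
    V=hsv[:,:,2]; print("V lid-ish",V[m>0].mean())
    d=((P[:,:,2]>.06)&(P[:,:,2]<.14)&(V<(105 if n=="top" else 120))&(cv2.dilate(roi,np.ones((25,25)))>0)).astype(np.uint8)
    d=cv2.morphologyEx(d,cv2.MORPH_OPEN,np.ones((3,3)))
    nn,l,st,ce=cv2.connectedComponentsWithStats(d)
    for i in range(1,nn):
        if st[i,4]<40: continue
        q=P[l==i]; r=cv2.minAreaRect((q[:,:2]*1000).astype(np.float32))
        print("clip?",ce[i].round(1),st[i,4],"mean",(q.mean(0)*1000).round(1),"z",(np.percentile(q[:,2],[5,50,95])*1000).round(1),r)
c=cap("top")
for nm,p,z in (("roll",(305.5,267.5),.03),("tub",(380.5,196.5),.06),("tray",(241,197),.042),("soy",(497,186),.1),("bowl",(158,212),.05),("paddle",(430,298),.008),("pad2",(485,319),.008)): print(nm,plane(c,[p],z).round(3))
```

```text
top lid ((558.9063110351562, 22.94757080078125), (238.97958374023438, 161.4709930419922), 81.5584945678711)
[[ 461.50443  -83.39575]
 [ 621.2261  -107.09964]
 [ 656.3082   129.2909 ]
 [ 496.58655  152.99478]]
V lid-ish 147.19237472766883
clip? [294.5 165.7] 199 mean [666.5  76.9  96.3] z [ 90.   96.4 103.1] ((667.1177978515625, 77.08673095703125), (43.88309860229492, 40.153167724609375), 87.10194396972656)
clip? [343.2 171.5] 208 mean [644.1 -61.9 102.2] z [ 93.9 102.8 110.6] ((643.7963256835938, -62.03129196166992), (45.42934799194336, 36.99750518798828), 81.84416961669922)
clip? [285.8 233.4] 207 mean [472.4 106.4  97.4] z [ 91.1  97.3 104.2] ((472.7851867675781, 107.02799224853516), (45.959781646728516, 37.1863899230957), 82.34443664550781)
clip? [334.3 239.4] 210 mean [451.2 -30.5  97. ] z [ 89.7  97.  103.7] ((451.735595703125, -30.943679809570312), (45.66769027709961, 36.77861785888672), 82.64878845214844)
scene lid ((559.1953125, 22.220596313476562), (239.84568786621094, 168.53549194335938), 81.34819793701172)
[[ 457.84656   -83.661285]
 [ 624.46423  -109.01395 ]
 [ 660.54407   128.10248 ]
 [ 493.9264    153.45514 ]]
V lid-ish 228.0732904536222
clip? [308.8 225.9] 54 mean [446.8 -30.3  98.3] z [ 95.4  98.1 101.8] ((447.51776123046875, -27.927778244018555), (36.097408294677734, 15.568954467773438), 72.55010986328125)
clip? [259.  282.1] 161 mean [650.9 -60.8 104.6] z [ 99.6 105.2 109.9] ((649.12939453125, -61.313758850097656), (42.04549026489258, 31.118728637695312), 83.16639709472656)
clip? [312.7 314.9] 133 mean [679.5  74.8  96.5] z [93.1 96.5 99.3] ((678.7296752929688, 74.12382507324219), (44.90401840209961, 18.105514526367188), 76.40089416503906)
roll [[0.376 0.055 0.03 ]]
tub [[ 0.575 -0.169  0.06 ]]
tray [[0.589 0.24  0.042]]
soy [[ 0.59  -0.501  0.1  ]]
bowl [[0.551 0.486 0.05 ]]
paddle [[ 0.275 -0.31   0.008]]
pad2 [[ 0.208 -0.472  0.008]]
```

```bash
cat >> h.py <<'E'
C=np.array([.559,.0228]); YAW=-0.148
BX=np.array([np.cos(YAW),np.sin(YAW)]); BY=np.array([-np.sin(YAW),np.cos(YAW)])
def loc2w(x,y,z): return np.r_[C+BX*x+BY*y,z]
def rot(s): w,x,y,z=s["eef_rot"]; return R.from_quat([x,y,z,w])
def st():
    s=read_state(); r=rot(s); p=s["tool_pos"]; d=p[:2]-C
    tip=p+r.as_matrix()[:,0]*.025; dt=tip[:2]-C; f=s["ft_force"]
    print("t",round(s["time_s"],2),"tcp",(p*1000).round(1),"tip loc mm",round(dt@BX*1000,1),round(dt@BY*1000,1),round(tip[2]*1000,1),"F loc",round(f[:2]@BX,2),round(f[:2]@BY,2),round(f[2],2),"op",round(s["opening"],3))
    return s
def to(goal_tip,zdir,s=None):
    """delta in tool axes (mm) and rotvec so that tool x is down, tool z is along zdir, tip at goal"""
    s=s or read_state(); r=rot(s); x=np.array([0,0,-1.]); z=np.r_[zdir,0]; y=np.cross(z,x)
    G=np.c_[x,y,z]; tcp=goal_tip-x*.025
    print("rotvec",(r.inv()*R.from_matrix(G)).as_rotvec().round(3),"shift tool",(r.inv().apply(tcp-s["tool_pos"])*1000).round(1),"world",((tcp-s["tool_pos"])*1000).round(1), "shift in goal axes",(G.T@(tcp-s["tool_pos"])*1000).round(1))
E
python3 - <<'E'
from h import *
s=st(); print(rot(s).as_matrix().round(3))
g=loc2w(-.112,-.07,.15); to(g,BX); to(g,-BX); print(g)
E
```

```text
t 0.35 tcp [ 201.3 -538.4  256. ] tip loc mm -271.0 -607.8 231.0 F loc -0.05 -0.03 -0.27 op 0.996
[[-0.     0.35  -0.937]
 [ 0.001 -0.937 -0.35 ]
 [-1.    -0.001 -0.   ]]
rotvec [-2.636e+00 -1.000e-03  0.000e+00] shift tool [  81.2 -393.4 -399.7] world [236.6 508.5 -81. ] shift in goal axes [ 81.  537.8 159. ]
rotvec [0.506 0.    0.001] shift tool [  81.2 -393.4 -399.7] world [236.6 508.5 -81. ] shift in goal axes [  81.  -537.8 -159. ]
[ 0.43790217 -0.02991921  0.15      ]
```

```bash
python3 -m crank '[0,0,0,0.169,0,0,0, 0,0,0,0.169,0,0,0, 0,0,0,0.168,0,0,0, 0,-60,-18,0,0,0,0, 0,-60,-18,0,0,0,0, 0,-60,-18,0,0,0,0, 0,-60,-18,0,0,0,0, 0,-60,-18,0,0,0,0, 0,-60,-18,0,0,0,0, 0,-60,-18,0,0,0,0]' 40
python3 - <<'E'
from h import *
st();to(loc2w(-.112,-.07,.15),-BX)
E
```

```text
time_s: 1.6
tool_pos: [0.3882, -0.1409, 0.2567]
eef_rot: [-0.052, 0.706, -0.053, -0.705]
ft_force: [0.7, 0.4, -0.5]
opening: -0.0
t 1.6 tcp [ 388.2 -140.9  256.7] tip loc mm -144.8 -187.1 231.7 F loc 0.61 0.53 -0.5 op -0.0
rotvec [-0.001 -0.002 -0.001] shift tool [  81.7 -117.2  -32.6] world [ 49.7 111.  -81.7] shift in goal axes [  81.7 -117.1  -32.8]
```

```bash
python3 -m crank '[10,-58,-16,0,0,0,0, 60,-59,-17,0,0,0,0, 0,0,0,0,0,0,0]'
python3 - <<'E'
from h import *
st();to(loc2w(-.112,-.07,.15),-BX)
c=cap("scene"); f=c["frame"][:,:,::-1]
cv2.imwrite("pics/s1.png",cv2.resize(f[150:330,205:445],(800,600),interpolation=cv2.INTER_CUBIC))
st()
E
```

```text
time_s: 1.98
tool_pos: [0.4284, -0.0436, 0.1993]
eef_rot: [0.051, -0.703, 0.05, 0.708]
ft_force: [0.4, 0.2, -0.3]
opening: -0.001
t 1.98 tcp [428.4 -43.6 199.3] tip loc mm -119.5 -84.9 174.3 F loc 0.36 0.28 -0.27 op -0.001
rotvec [0.005 0.008 0.002] shift tool [ 24.3 -14.9  -7.6] world [  9.5  13.7 -24.3] shift in goal axes [ 24.3 -15.   -7.3]
t 2.02 tcp [429.5 -45.6 201.2] tip loc mm -118.1 -86.7 176.2 F loc -0.24 0.02 -0.59 op -0.001
```

View pics/s1.png

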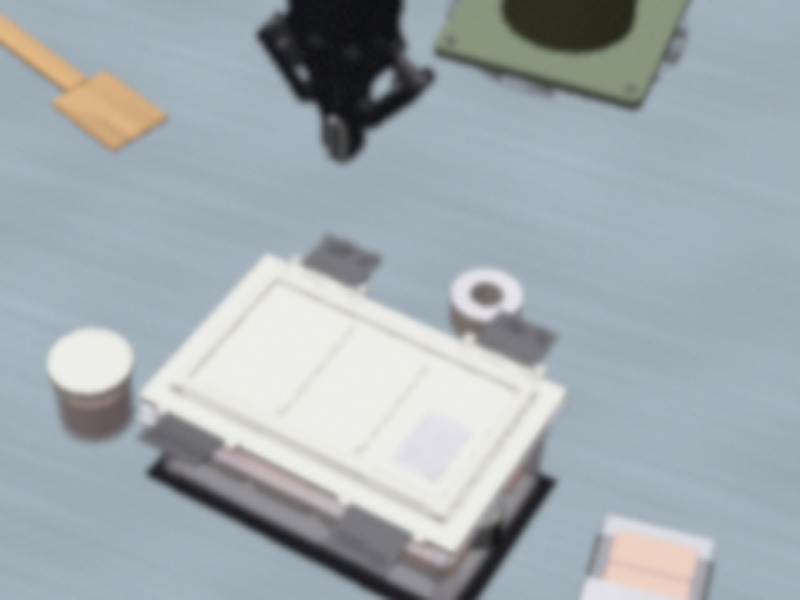

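Run:
```python
from h import *
c=cap("scene"); s=st()
for u in range(303,314,2):
    print(u,[tuple((byz(c,[(u,v)])[0]*1000).round().astype(int)) for v in range(186,202,2)])
print([read_state()["tool_pos"].round(4) for _ in range(3)])
P=s["tool_pos"]
```

```text
t 2.08 tcp [430.5 -46.9 202.5] tip loc mm -116.9 -87.9 177.5 F loc 0.71 -1.03 0.64 op 0.001
303 [(np.int64(440), np.int64(-49), np.int64(211)), (np.int64(439), np.int64(-49), np.int64(204)), (np.int64(440), np.int64(-49), np.int64(199)), (np.int64(440), np.int64(-49), np.int64(193)), (np.int64(440), np.int64(-49), np.int64(187)), (np.int64(440), np.int64(-49), np.int64(181)), (np.int64(261), np.int64(-123), np.int64(-1)), (np.int64(273), np.int64(-118), np.int64(3))]
305 [(np.int64(439), np.int64(-45), np.int64(211)), (np.int64(439), np.int64(-45), np.int64(205)), (np.int64(440), np.int64(-44), np.int64(201)), (np.int64(440), np.int64(-44), np.int64(195)), (np.int64(438), np.int64(-45), np.int64(186)), (np.int64(436), np.int64(-46), np.int64(179)), (np.int64(261), np.int64(-117), np.int64(1)), (np.int64(269), np.int64(-114), np.int64(2))]
307 [(np.int64(444), np.int64(-38), np.int64(218)), (np.int64(440), np.int64(-40), np.int64(208)), (np.int64(441), np.int64(-39), np.int64(203)), (np.int64(440), np.int64(-39), np.int64(196)), (np.int64(441), np.int64(-39), np.int64(192)), (np.int64
[... 673 characters left out ...]
.int64(-33), np.int64(193)), (np.int64(435), np.int64(-31), np.int64(189)), (np.int64(243), np.int64(-106), np.int64(-2)), (np.int64(253), np.int64(-102), np.int64(0)), (np.int64(259), np.int64(-100), np.int64(-2))]
313 [(np.int64(446), np.int64(-23), np.int64(225)), (np.int64(427), np.int64(-30), np.int64(201)), (np.int64(425), np.int64(-31), np.int64(194)), (np.int64(429), np.int64(-29), np.int64(191)), (np.int64(236), np.int64(-104), np.int64(0)), (np.int64(241), np.int64(-101), np.int64(-2)), (np.int64(254), np.int64(-96), np.int64(3)), (np.int64(259), np.int64(-94), np.int64(0))]
[array([ 0.4305, -0.0469,  0.2025]), array([ 0.4305, -0.0469,  0.2025]), array([ 0.4305, -0.0469,  0.2025])]
```

```bash
cat >> h.py <<'E'
def cor(side,s=None,show=True):
    """side -1 front, +1 back: position of pressing corner: out from hinge plane(82mm), y local, z ; press force"""
    s=s or read_state(); M=rot(s).as_matrix(); tip=s["tool_pos"]+M[:,0]*.025
    zs=M[:,2]*(1 if side>0 else -1)  # towards box
    c=tip+zs*.011; d=c[:2]-C; out=side*(d@BX)*1000-82; f=s["ft_force"]
    o=np.array([out,d@BY*1000,c[2]*1000]); fo=side*(f[:2]@BX)
    th=np.arctan2(out,96-o[2])
    if show: print("t %.2f corner out %.1f y %.1f z %.1f  r %.1f ang %.2f | Fout %.2f Fy %.2f Fz %.2f"%(s["time_s"],*o,np.hypot(out,96-o[2]),th,fo,f[:2]@BY,f[2]))
    return o
def goal(side,y,out,z,s=None):
    s=s or read_state(); M=rot(s).as_matrix(); o=cor(side,s,False)
    d=side*(out-o[0])*np.r_[BX,0]+(y-o[1])*np.r_[BY,0]+np.array([0,0,z-o[2]])
    print("to",out,y,z,"shift tool",(M.T@d).round(1), "tilt x,z:",(M.T@np.r_[BX,0]).round(3),M[2].round(3))
def arc(side,ths,r=28,off=2.5):
    M=rot(read_state()).as_matrix(); p=None
    for t in ths:
        o=np.array([r*np.sin(t)+off*np.cos(t),96-r*np.cos(t)+off*np.sin(t)])
        if p is not None:
            d=side*(o[0]-p[0])*np.r_[BX,0]+np.array([0,0,o[1]-p[1]]); print("->%.2f"%t,o.round(1),(M.T@d).round(1))
        p=o
E
python3 -m crank '[0,0,0,0,0.1,0,0, 0,0,0,0,0.1,0,0]'
python3 - <<'E'
from h import *
cor(-1);goal(-1,-70,27,108)
E
```

```text
time_s: 2.33
tool_pos: [0.4318, -0.049, 0.2046]
eef_rot: [-0.047, 0.774, -0.059, -0.629]
ft_force: [-0.8, -0.3, 0.4]
opening: -0.004
t 2.33 corner out 17.3 y -89.9 z 182.4  r 88.1 ang 2.94 | Fout 0.70 Fy -0.41 Fz 0.36
to 27 -70 108 shift tool [ 70.8 -20.   24.8] tilt x,z: [ 0.205 -0.003 -0.979] [-0.979  0.001 -0.205]
```

```bash
python3 -m crank '[24,-7,8,0,0,0,0, 24,-7,8,0,0,0,0, 23,-6,9,0,0,0,0, 0,0,0,0,0,0,0]'
python3 - <<'E'
from h import *
cor(-1);goal(-1,-70,27,102)
E
```

```text
time_s: 2.82
tool_pos: [0.4222, -0.0267, 0.1276]
eef_rot: [-0.047, 0.771, -0.058, -0.632]
ft_force: [-0.9, -1.1, -0.0]
opening: -0.002
t 2.83 corner out 30.3 y -69.1 z 105.3  r 31.7 ang 1.87 | Fout 0.69 Fy -1.18 Fz -0.04
to 27 -70 102 shift tool [ 3.8  0.9 -2.6] tilt x,z: [ 0.197 -0.002 -0.98 ] [-0.98   0.    -0.197]
```

```bash
python3 -m crank '[4,0,-3,0,0,0,0, 0,0,0,0,0,0,0]'
python3 - <<'E'
from h import *
cor(-1);goal(-1,-70,28,98.5); arc(-1,[1.57,1.35,1.15,1.0,.9,.8,.7,.6,.5,.4,.3,.2,.1,0])
E
```

```text
time_s: 3.08
tool_pos: [0.4286, -0.0273, 0.1263]
eef_rot: [-0.047, 0.773, -0.058, -0.63]
ft_force: [-0.3, -0.2, 0.1]
opening: 0.004
t 3.08 corner out 23.8 y -68.9 z 104.0  r 25.1 ang 1.90 | Fout 0.27 Fy -0.20 Fz 0.13
to 28 -70 98.5 shift tool [4.5 1.1 5.2] tilt x,z: [ 0.202 -0.001 -0.979] [-0.979  0.001 -0.202]
->1.35 [27.9 92.3] [ 6.1 -0.   1.1]
->1.15 [26.6 86.8] [ 5.6 -0.  -0.2]
->1.00 [24.9 83. ] [ 4.1 -0.  -0.9]
->0.90 [23.5 80.6] [ 2.7 -0.  -0.9]
->0.80 [21.8 78.3] [ 2.6 -0.  -1.2]
->0.70 [20.  76.2] [ 2.4 -0.  -1.4]
->0.60 [17.9 74.3] [ 2.3 -0.  -1.7]
->0.50 [15.6 72.6] [ 2.1 -0.  -1.9]
->0.40 [13.2 71.2] [ 1.9 -0.  -2.1]
->0.30 [10.7 70. ] [ 1.7 -0.  -2.2]
->0.20 [ 8.  69.1] [ 1.5 -0.  -2.4]
->0.10 [ 5.3 68.4] [ 1.2 -0.  -2.5]
->0.00 [ 2.5 68. ] [ 0.9 -0.  -2.6]
```

```bash
python3 -m crank '[4,1,4,0,0,0,0, 6,0,1,0,0,0,0, 6,0,0,0,0,0,0, 4,0,-1,0,0,0,0, 0,0,0,0,0,0,0]'
python3 - <<'E'
from h import *
cor(-1);goal(-1,-70,24.9,83)
c=cap("scene"); f=c["frame"][:,:,::-1]
cv2.imwrite("pics/s2.png",cv2.resize(f[150:330,205:445],(800,600),interpolation=cv2.INTER_CUBIC))
cor(-1)
E
```

```text
time_s: 3.7
tool_pos: [0.4265, -0.0271, 0.1038]
eef_rot: [-0.047, 0.772, -0.057, -0.632]
ft_force: [0.3, -0.0, -0.8]
opening: 0.001
t 3.70 corner out 25.9 y -68.9 z 81.4  r 29.8 ang 1.06 | Fout -0.29 Fy 0.04 Fz -0.81
to 24.9 -70 83 shift tool [-1.3  1.1 -1.3] tilt x,z: [ 0.197 -0.    -0.98 ] [-0.98  -0.    -0.197]
t 3.75 corner out 25.8 y -68.9 z 81.6  r 29.6 ang 1.06 | Fout -0.27 Fy 0.03 Fz -0.99
```

View pics/s2.png

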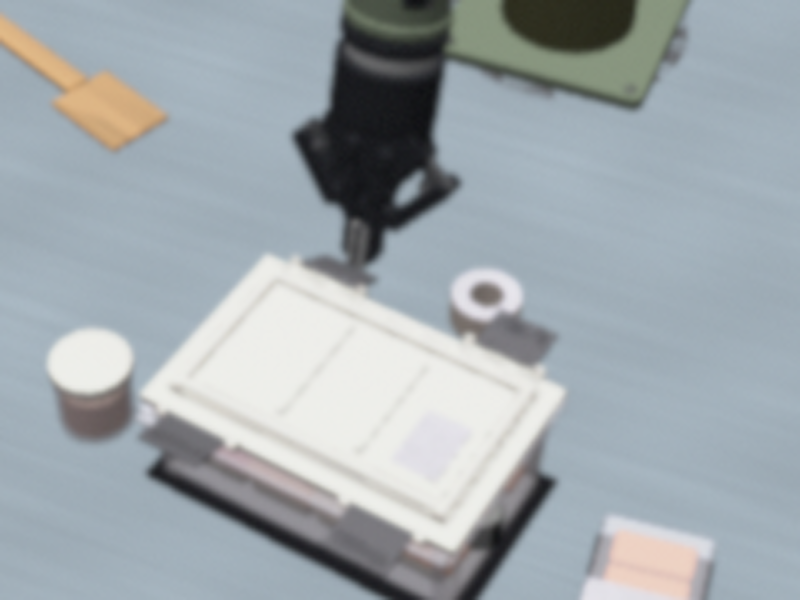

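```bash
python3 -m crank '[2,1,-1,0,0,0,0, 2.6,0,-1.2,0,0,0,0, 0,0,0,0,0,0,0]';python3 -c "
from h import *
cor(-1)"; python3 -m crank '[2.4,0,-1.4,0,0,0,0, 0,0,0,0,0,0,0]'
python3 - <<'E'
from h import *
cor(-1)
E
```

```text
time_s: 4.12
tool_pos: [0.4298, -0.0288, 0.1001]
eef_rot: [-0.047, 0.772, -0.057, -0.631]
ft_force: [0.4, -0.8, -0.1]
opening: 0.001
t 4.12 corner out 22.5 y -70.0 z 77.8  r 28.9 ang 0.89 | Fout -0.53 Fy -0.75 Fz -0.05
time_s: 4.38
tool_pos: [0.4316, -0.029, 0.0981]
eef_rot: [-0.047, 0.772, -0.057, -0.631]
ft_force: [0.0, -0.3, 0.0]
opening: -0.001
t 4.38 corner out 20.6 y -70.0 z 75.8  r 28.9 ang 0.79 | Fout -0.08 Fy -0.32 Fz 0.02
```

```bash
python3 -m crank '[2.3,0,-1.7,0,0,0,0, 0,0,0,0,0,0,0]';python3 -c "
from h import *
cor(-1)"; python3 -m crank '[1.1,0,-0.9,0,0,0,0, 1,0,-1,0,0,0,0]'
python3 - <<'E'
from h import *
cor(-1)
E
```

```text
time_s: 4.62
tool_pos: [0.4337, -0.0293, 0.0961]
eef_rot: [-0.047, 0.772, -0.057, -0.631]
ft_force: [-0.2, 0.0, 1.3]
opening: -0.007
t 4.62 corner out 18.5 y -70.0 z 73.8  r 28.9 ang 0.70 | Fout 0.22 Fy -0.01 Fz 1.32
time_s: 4.88
tool_pos: [0.4359, -0.0296, 0.0945]
eef_rot: [-0.047, 0.772, -0.057, -0.631]
ft_force: [-0.0, -0.7, 0.1]
opening: -0.002
t 4.88 corner out 16.3 y -70.0 z 72.2  r 28.9 ang 0.60 | Fout -0.10 Fy -0.73 Fz 0.05
```

Force still near zero; continue in small steps.

```bash
cat > k.py <<'E'
import sys
from h import *
cor(int(sys.argv[1]))
E
python3 -m crank '[1,0,-1,0,0,0,0, 0.9,0,-1.1,0,0,0,0]'>/dev/null; python3 k.py -1; python3 -m crank '[0.9,0,-1.1,0,0,0,0]'>/dev/null; python3 k.py -1;  python3 -m crank '[0.9,0,-1.1,0,0,0,0]'>/dev/null; python3 k.py -1
```

```text
t 5.12 corner out 14.2 y -69.9 z 70.5  r 29.1 ang 0.51 | Fout 0.58 Fy 0.33 Fz 0.36
t 5.25 corner out 13.2 y -69.9 z 69.8  r 29.4 ang 0.47 | Fout 2.40 Fy 0.09 Fz 0.90
t 5.38 corner out 12.2 y -69.9 z 68.9  r 29.7 ang 0.42 | Fout 1.77 Fy -0.30 Fz -0.14
```

```bash
for i in 1; do python3 -m crank '[0.5,0,-1,0,0,0,0]'>/dev/null; python3 k.py -1; python3 -m crank '[0.5,0,-1,0,0,0,0]'>/dev/null; python3 k.py -1;  python3 -m crank '[0.4,0,-0.8,0,0,0,0]'>/dev/null; python3 k.py -1; done
```

```text
t 5.50 corner out 11.2 y -69.9 z 68.6  r 29.6 ang 0.39 | Fout 3.18 Fy 0.29 Fz -0.42
t 5.62 corner out 9.3 y -70.0 z 68.7  r 28.8 ang 0.33 | Fout 0.40 Fy 0.40 Fz -0.83
t 5.75 corner out 7.8 y -70.1 z 68.9  r 28.2 ang 0.28 | Fout 2.83 Fy -0.41 Fz -1.18
```

```bash
python3 -m crank '[0.2,0,-0.7,0,0,0,0]'>/dev/null; python3 k.py -1; python3 -m crank '[0.2,0,-0.7,0,0,0,0]'>/dev/null; python3 k.py -1;  python3 -m crank '[0.2,0,-0.7,0,0,0,0]'>/dev/null; python3 k.py -1
```

```text
t 5.88 corner out 7.5 y -70.0 z 68.7  r 28.3 ang 0.27 | Fout 2.96 Fy 0.03 Fz 1.34
t 6.00 corner out 7.1 y -70.0 z 68.5  r 28.4 ang 0.25 | Fout 5.46 Fy -0.30 Fz 2.00
t 6.12 corner out 6.8 y -70.0 z 68.3  r 28.5 ang 0.24 | Fout 5.96 Fy 0.37 Fz 3.23
```

```bash
for i in 1; do python3 -m crank '[0.2,0,-0.7,0,0,0,0]'>/dev/null; python3 k.py -1; python3 -m crank '[0.2,0,-0.7,0,0,0,0]'>/dev/null; python3 k.py -1;  python3 -m crank '[0.2,0,-0.7,0,0,0,0]'>/dev/null; python3 k.py -1; done
```

```text
t 6.25 corner out 6.4 y -70.0 z 68.2  r 28.6 ang 0.23 | Fout 7.27 Fy -1.30 Fz 5.81
t 6.38 corner out 6.2 y -69.9 z 68.0  r 28.7 ang 0.22 | Fout 8.46 Fy -0.18 Fz 6.45
t 6.50 corner out 5.9 y -69.9 z 67.8  r 28.8 ang 0.21 | Fout 10.93 Fy -0.29 Fz 8.06
```

```bash
python3 -m crank '[-1,0,-0.2,0,0,0,0]'>/dev/null; python3 k.py -1; python3 -m crank '[-1,0,-0.4,0,0,0,0]'>/dev/null; python3 k.py -1
```

```text
t 6.62 corner out 6.4 y -69.8 z 68.3  r 28.4 ang 0.23 | Fout 6.79 Fy -0.49 Fz 0.41
t 6.75 corner out 6.7 y -69.7 z 68.8  r 28.0 ang 0.24 | Fout 5.38 Fy -0.78 Fz -2.18
```

```bash
for i in 1; do python3 -m crank '[0.2,0,-0.8,0,0,0,0]'>/dev/null; python3 k.py -1; python3 -m crank '[0.2,0,-0.8,0,0,0,0]'>/dev/null; python3 k.py -1;  python3 -m crank '[0.1,0,-0.8,0,0,0,0]'>/dev/null; python3 k.py -1; done
```

```text
t 6.88 corner out 6.3 y -69.7 z 68.5  r 28.2 ang 0.23 | Fout 8.35 Fy 0.41 Fz 0.97
t 7.00 corner out 6.0 y -69.7 z 68.3  r 28.3 ang 0.21 | Fout 11.25 Fy -0.21 Fz 3.91
t 7.12 corner out 5.7 y -69.7 z 68.2  r 28.4 ang 0.20 | Fout 11.47 Fy -0.41 Fz 5.10
```

```bash
for i in 1; do python3 -m crank '[0,0,-0.6,0,0,0,0]'>/dev/null; python3 k.py -1; python3 -m crank '[0,0,-0.3,0,0,0,0]'>/dev/null; python3 k.py -1; done
```

```text
t 7.25 corner out 5.6 y -69.7 z 68.2  r 28.4 ang 0.20 | Fout 13.02 Fy -2.42 Fz 5.49
t 7.38 corner out 5.5 y -69.7 z 68.1  r 28.4 ang 0.20 | Fout 12.92 Fy -1.47 Fz 4.72
```

```bash
python3 -m crank '[-0.4,0,2,0,0,0,0, -0.4,0,2,0,0,0,0, -1,0,5,0,0,0,0, -2,0,10,0,0,0,0, -2,0,20,0,0,0,0, 0,0,0,0,0,0,0]'>/dev/null; python3 k.py -1;python3 - <<'E'
from h import *
c=cap("scene"); f=c["frame"][:,:,::-1]
cv2.imwrite("pics/s3.png",cv2.resize(f[150:330,205:445],(800,600),interpolation=cv2.INTER_CUBIC))
E
```

```text
t 8.12 corner out 40.7 y -69.9 z 68.5  r 49.1 ang 0.98 | Fout -0.49 Fy -0.19 Fz 0.27
```

View pics/s3.png

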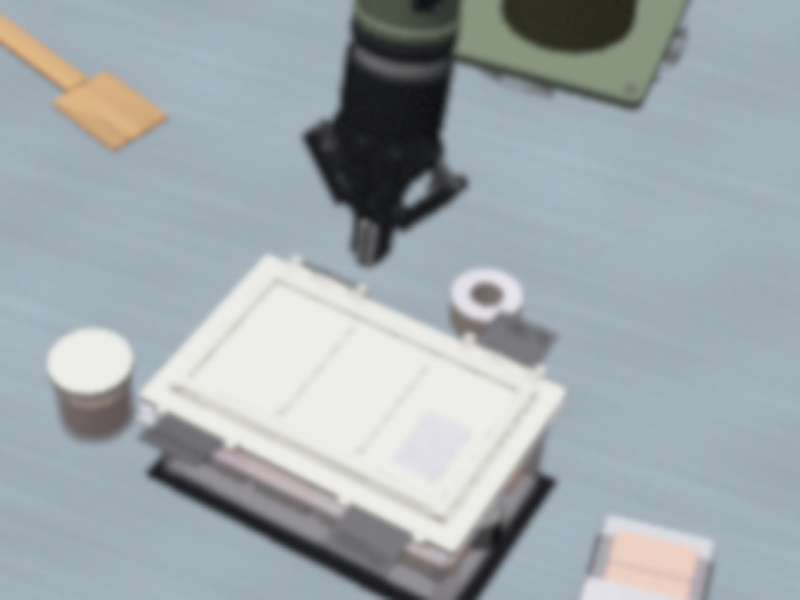

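```bash
python3 -m crank '[2,0,-12,0,0,0,0, 2,0,-11,0,0,0,0, 0.5,0,-4,0,0,0,0, 0,0,0,0,0,0,0]'>/dev/null; python3 k.py -1; python3 -m crank '[0.4,0,-2,0,0,0,0, 0.4,0,-2,0,0,0,0]'>/dev/null; python3 k.py -1
```

```text
t 8.68 corner out 11.8 y -70.0 z 69.4  r 29.1 ang 0.42 | Fout -0.28 Fy -0.18 Fz 0.89
t 8.93 corner out 8.6 y -70.0 z 69.3  r 28.0 ang 0.31 | Fout -0.02 Fy 0.83 Fz -0.07
```

```bash
python3 -m crank '[0.2,0,-1,0,0,0,0]'>/dev/null; python3 k.py -1; python3 -m crank '[0.2,0,-1,0,0,0,0]'>/dev/null; python3 k.py -1; python3 -m crank '[0.2,0,-1,0,0,0,0]'>/dev/null; python3 k.py -1
```

```text
t 9.05 corner out 7.6 y -70.0 z 69.4  r 27.7 ang 0.28 | Fout 1.63 Fy -0.44 Fz 0.57
t 9.18 corner out 7.1 y -70.0 z 69.2  r 27.8 ang 0.26 | Fout 3.66 Fy -0.77 Fz 2.40
t 9.30 corner out 6.7 y -69.9 z 68.9  r 27.9 ang 0.24 | Fout 5.69 Fy -1.18 Fz 3.27
```

```bash
python3 -m crank '[-0.4,0,2,0,0,0,0, -1,0,8,0,0,0,0, -10,0,20,0,0,0,0, -50,-10,0,0,-0.134,0,0, -40,-30,0,0,-0.134,0,0, 0,-20,0,0,-0.134,0,0]'>/dev/null
python3 - <<'E'
from h import *
cor(1);goal(1,70,45,165)
E
```

```text
t 10.05 corner out -241.6 y -9.0 z 168.0  r 252.1 ang -1.86 | Fout 1.05 Fy 0.36 Fz -0.73
to 45 70 165 shift tool [ -52.3  -78.9 -281.8] tilt x,z: [-0.193  0.    -0.981] [-0.981 -0.     0.193]
```

```bash
python3 -m crank '[-11,-16,-56,0,0,0,0, -11,-16,-56,0,0,0,0, -10,-16,-57,0,0,0,0, -10,-16,-57,0,0,0,0, -10,-15,-56,0,0,0,0, 0,0,0,0,0,0,0]'>/dev/null
python3 - <<'E'
from h import *
cor(1);goal(1,70,29,106)
E
```

```text
t 10.80 corner out 44.0 y 69.4 z 153.6  r 72.5 ang 2.49 | Fout -0.61 Fy -0.28 Fz -0.87
to 29 70 106 shift tool [49.7 -0.6  5. ] tilt x,z: [-0.202  0.    -0.979] [-0.979 -0.     0.202]
```

```bash
python3 -m crank '[25,0,2.5,0,0,0,0, 25,-0.5,2.5,0,0,0,0, 0,0,0,0,0,0,0]'>/dev/null
python3 - <<'E'
from h import *
cor(1);goal(1,70,28,98.5); arc(1,[1.57,1.35,1.15,1.0,.9,.8,.7,.6,.5,.4,.3,.2,.1])
E
```

```text
t 11.18 corner out 23.5 y 69.1 z 107.9  r 26.4 ang 2.04 | Fout -0.02 Fy -0.31 Fz 0.02
to 28 70 98.5 shift tool [ 8.3 -0.9 -6.3] tilt x,z: [-0.206 -0.    -0.978] [-0.978  0.001  0.206]
->1.35 [27.9 92.3] [ 6.1 -0.  -1.1]
->1.15 [26.6 86.8] [ 5.6 -0.   0.1]
->1.00 [24.9 83. ] [ 4.1 -0.   0.8]
->0.90 [23.5 80.6] [ 2.7 -0.   0.9]
->0.80 [21.8 78.3] [ 2.6 -0.   1.2]
->0.70 [20.  76.2] [ 2.4 -0.   1.4]
->0.60 [17.9 74.3] [ 2.3 -0.   1.6]
->0.50 [15.6 72.6] [ 2.1 -0.   1.9]
->0.40 [13.2 71.2] [ 1.9 -0.   2.1]
->0.30 [10.7 70. ] [ 1.7 -0.   2.2]
->0.20 [ 8.  69.1] [ 1.5 -0.   2.4]
->0.10 [ 5.3 68.4] [ 1.2 -0.   2.5]
```

```bash
python3 -m crank '[8,-1,-6,0,0,0,0, 6,0,-1,0,0,0,0, 6,0,0,0,0,0,0, 4,0,0.8,0,0,0,0, 0,0,0,0,0,0,0]'>/dev/null
python3 - <<'E'
from h import *
cor(1);goal(1,70,24.9,83)
c=cap("scene"); f=c["frame"][:,:,::-1]
cv2.imwrite("pics/s4.png",cv2.resize(f[150:360,205:485],(800,600),interpolation=cv2.INTER_CUBIC))
E
```

```text
t 11.80 corner out 27.5 y 70.4 z 84.8  r 29.7 ang 1.18 | Fout -0.18 Fy -0.44 Fz 0.58
to 24.9 70 83 shift tool [2.3 0.4 2.2] tilt x,z: [-0.202 -0.    -0.979] [-0.979  0.     0.202]
```

View pics/s4.png

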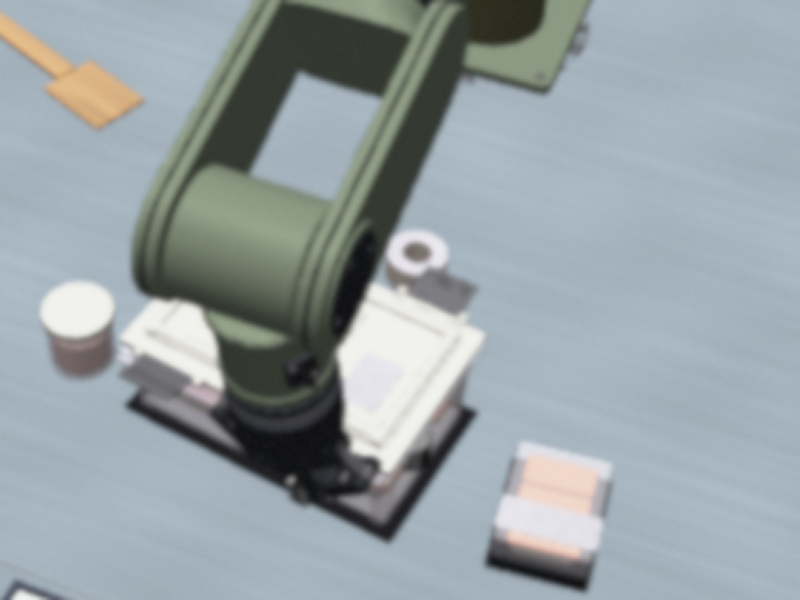

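```bash
python3 -m crank '[2.3,0,2.2,0,0,0,0, 2.7,0,0.9,0,0,0,0, 2.6,0,1.2,0,0,0,0]'>/dev/null; python3 k.py 1; python3 -m crank '[1.2,0,0.7,0,0,0,0, 1.2,0,0.7,0,0,0,0]'>/dev/null; python3 k.py 1;  python3 -m crank '[1.2,0,0.8,0,0,0,0, 1.1,0,0.8,0,0,0,0]'>/dev/null; python3 k.py 1
```

```text
t 12.22 corner out 22.2 y 70.5 z 78.6  r 28.2 ang 0.91 | Fout 1.02 Fy -0.37 Fz 0.31
t 12.47 corner out 20.3 y 70.4 z 76.5  r 28.1 ang 0.81 | Fout 0.11 Fy 0.67 Fz 0.22
t 12.72 corner out 18.3 y 70.5 z 74.7  r 28.1 ang 0.71 | Fout 0.36 Fy 0.28 Fz -0.13
```

```bash
python3 -m crank '[1,0,1,0,0,0,0]'>/dev/null; python3 k.py 1; python3 -m crank '[1,0,1,0,0,0,0]'>/dev/null; python3 k.py 1;  python3 -m crank '[0.9,0,1,0,0,0,0]'>/dev/null; python3 k.py 1; python3 -m crank '[0.9,0,1,0,0,0,0]'>/dev/null; python3 k.py 1
```

```text
t 12.85 corner out 17.1 y 70.4 z 73.9  r 28.0 ang 0.66 | Fout 1.05 Fy 0.05 Fz 0.05
t 12.97 corner out 16.0 y 70.4 z 73.1  r 27.9 ang 0.61 | Fout -0.03 Fy 0.12 Fz 0.41
t 13.10 corner out 15.3 y 70.5 z 72.5  r 28.0 ang 0.58 | Fout 2.36 Fy 0.13 Fz 0.13
t 13.22 corner out 14.6 y 70.4 z 72.0  r 28.1 ang 0.55 | Fout 3.84 Fy 1.28 Fz 0.03
```

```bash
python3 -m crank '[0.6,0,1,0,0,0,0]'>/dev/null; python3 k.py 1; python3 -m crank '[0.6,0,1,0,0,0,0]'>/dev/null; python3 k.py 1;  python3 -m crank '[0.6,0,1,0,0,0,0]'>/dev/null; python3 k.py 1
```

```text
t 13.35 corner out 13.6 y 70.4 z 71.7  r 27.9 ang 0.51 | Fout 4.49 Fy 1.09 Fz -0.43
t 13.47 corner out 12.0 y 70.4 z 71.2  r 27.6 ang 0.45 | Fout 3.41 Fy 0.19 Fz -0.78
t 13.60 corner out 9.6 y 70.4 z 70.4  r 27.3 ang 0.36 | Fout 2.40 Fy -0.01 Fz -1.23
```

```bash
python3 -m crank '[0.3,0,0.7,0,0,0,0]'>/dev/null; python3 k.py 1; python3 -m crank '[0.3,0,0.7,0,0,0,0]'>/dev/null; python3 k.py 1;  python3 -m crank '[0.2,0,0.7,0,0,0,0]'>/dev/null; python3 k.py 1
```

```text
t 13.72 corner out 9.3 y 70.4 z 70.4  r 27.2 ang 0.35 | Fout 2.36 Fy 0.37 Fz 0.20
t 13.85 corner out 9.2 y 70.4 z 70.4  r 27.2 ang 0.34 | Fout 4.13 Fy 0.31 Fz -0.11
t 13.97 corner out 9.0 y 70.4 z 70.4  r 27.1 ang 0.34 | Fout 5.00 Fy 0.49 Fz -1.44
```

```bash
python3 -m crank '[0.1,0,0.6,0,0,0,0]'>/dev/null; python3 k.py 1; python3 -m crank '[0.1,0,0.6,0,0,0,0]'>/dev/null; python3 k.py 1
```

```text
t 14.10 corner out 8.8 y 70.4 z 70.4  r 27.0 ang 0.33 | Fout 6.39 Fy -0.12 Fz -0.98
t 14.22 corner out 8.7 y 70.4 z 70.5  r 27.0 ang 0.33 | Fout 6.29 Fy -0.03 Fz -1.74
```

```bash
python3 -m crank '[0.4,0,1,0,0,0,0]'>/dev/null; python3 k.py 1; python3 -m crank '[0.4,0,1,0,0,0,0]'>/dev/null; python3 k.py 1;python3 -m crank '[0.4,0,1,0,0,0,0]'>/dev/null; python3 k.py 1
```

```text
t 14.35 corner out 8.4 y 70.4 z 70.4  r 26.9 ang 0.32 | Fout 8.84 Fy 0.68 Fz -2.27
t 14.47 corner out 8.2 y 70.4 z 70.4  r 26.9 ang 0.31 | Fout 10.23 Fy 0.35 Fz -2.87
t 14.60 corner out 8.0 y 70.4 z 70.4  r 26.8 ang 0.30 | Fout 11.85 Fy -0.24 Fz -3.98
```

```bash
python3 -m crank '[0.2,0,0.6,0,0,0,0]'>/dev/null; python3 k.py 1; python3 -m crank '[0.2,0,0.6,0,0,0,0]'>/dev/null; python3 k.py 1
```

```text
t 14.72 corner out 7.9 y 70.4 z 70.4  r 26.8 ang 0.30 | Fout 14.63 Fy 0.13 Fz -3.38
t 14.85 corner out 7.8 y 70.4 z 70.4  r 26.7 ang 0.30 | Fout 14.03 Fy 0.20 Fz -3.41
```

```bash
python3 -m crank '[-0.8,0,-4,0,0,0,0, -0.4,0,-4,0,0,0,0, 0,0,0,0,0,0,0]'>/dev/null; python3 k.py 1; python3 -m crank '[-0.4,0,-8,0,0,0,0, -2,0,-20,0,0,0,0, -30,0,-10,0,0,0,0, -50,0,0,0,0,0,0]'>/dev/null
python3 - <<'E'
from h import *
cor(1);goal(1,-70,45,160)
E
```

```text
t 15.22 corner out 9.9 y 70.4 z 68.9  r 28.8 ang 0.35 | Fout 0.77 Fy -0.35 Fz 0.82
t 15.72 corner out 62.2 y 70.1 z 138.7  r 75.4 ang 2.17 | Fout 1.02 Fy 0.31 Fz -0.10
to 45 -70 160 shift tool [-17.1 140.1  21.2] tilt x,z: [-0.21  -0.    -0.978] [-0.978  0.001  0.21 ]
```

```bash
python3 -m crank '[-6,47,7,0,0,0,0, -6,47,7,0,0,0,0, -5,46,7,0,0,0,0, 0,0,0,0,0,0,0]'>/dev/null
python3 - <<'E'
from h import *
cor(1);goal(1,-70,29,117)
c=cap("scene"); f=c["frame"][:,:,::-1]
cv2.imwrite("pics/s5.png",cv2.resize(f[150:360,205:485],(800,600),interpolation=cv2.INTER_CUBIC))
E
```

```text
t 16.23 corner out 46.9 y -73.4 z 163.4  r 82.1 ang 2.53 | Fout -0.65 Fy -0.36 Fz -0.11
to 29 -70 117 shift tool [49.1 -3.4  8.2] tilt x,z: [-0.201 -0.005 -0.979] [-0.98   0.001  0.201]
```

View pics/s5.png

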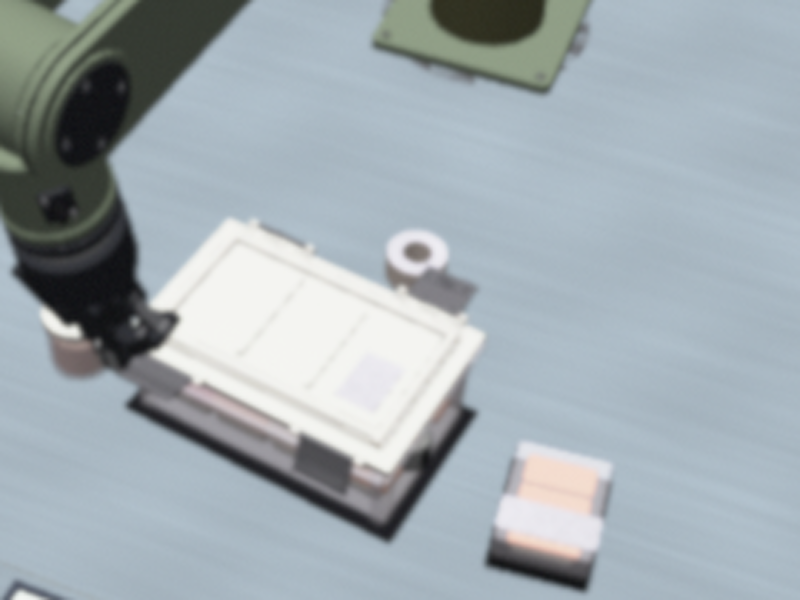

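```bash
python3 -m crank '[25,-2,4,0,0,0,0, 24,-1,2,0,0,0,0, 0,0,0,0,0,0,0]'>/dev/null
python3 - <<'E'
from h import *
cor(1);goal(1,-70,28,98.5)
E
```

```text
t 16.65 corner out 28.7 y -64.7 z 113.0  r 33.3 ang 2.11 | Fout -0.31 Fy 0.56 Fz 0.31
to 28 -70 98.5 shift tool [14.3  5.3 -2.4] tilt x,z: [-0.208  0.002 -0.978] [-0.978 -0.001  0.208]
```

```bash
python3 -m crank '[7,2.5,-1,0,0,0,0, 7,2.5,-1,0,0,0,0, 6,0,-1,0,0,0,0, 6,0,0,0,0,0,0, 4,0,0.8,0,0,0,0, 0,0,0,0,0,0,0]'>/dev/null; python3 k.py 1; python3 -c "
from h import *
goal(1,-70,23.5,80.6)"
```

```text
t 17.40 corner out 27.2 y -71.8 z 86.3  r 28.9 ang 1.23 | Fout 0.26 Fy 0.35 Fz 0.09
to 23.5 -70 80.6 shift tool [ 6.3 -1.9  2.5] tilt x,z: [-0.202 -0.    -0.979] [-0.979  0.     0.202]
```

```bash
python3 -m crank '[3.2,-1,1.2,0,0,0,0, 3.2,-1,1.3,0,0,0,0, 1.3,0,0.6,0,0,0,0]'>/dev/null; python3 k.py 1; python3 -m crank '[1.3,0,0.6,0,0,0,0, 1.2,0,0.7,0,0,0,0]'>/dev/null; python3 k.py 1;  python3 -m crank '[1.2,0,0.7,0,0,0,0]'>/dev/null; python3 k.py 1; python3 -m crank '[1.2,0,0.8,0,0,0,0]'>/dev/null; python3 k.py 1
```

```text
t 17.77 corner out 22.5 y -69.5 z 79.1  r 28.1 ang 0.93 | Fout 0.93 Fy 0.49 Fz 0.40
t 18.02 corner out 21.2 y -69.5 z 77.4  r 28.2 ang 0.85 | Fout 0.11 Fy 0.22 Fz -0.06
t 18.15 corner out 20.3 y -69.5 z 76.4  r 28.3 ang 0.80 | Fout -0.60 Fy -0.03 Fz 0.20
t 18.27 corner out 19.3 y -69.5 z 75.3  r 28.3 ang 0.75 | Fout 0.79 Fy -0.05 Fz -0.78
```

```bash
python3 -m crank '[1,0,0.9,0,0,0,0, 1,0,0.9,0,0,0,0]'>/dev/null; python3 k.py 1; python3 -m crank '[1,0,1,0,0,0,0]'>/dev/null; python3 k.py 1;  python3 -m crank '[0.9,0,1,0,0,0,0]'>/dev/null; python3 k.py 1; python3 -m crank '[0.9,0,1,0,0,0,0]'>/dev/null; python3 k.py 1
```

```text
t 18.52 corner out 17.7 y -69.5 z 73.9  r 28.3 ang 0.67 | Fout 2.32 Fy 0.78 Fz -0.03
t 18.65 corner out 16.6 y -69.5 z 73.2  r 28.2 ang 0.63 | Fout 2.39 Fy 0.39 Fz 0.93
t 18.77 corner out 15.1 y -69.6 z 72.4  r 28.0 ang 0.57 | Fout 3.88 Fy 0.22 Fz -0.37
t 18.90 corner out 13.4 y -69.7 z 71.6  r 27.9 ang 0.50 | Fout 1.10 Fy 0.12 Fz -1.28
```

```bash
python3 -m crank '[0.5,0,0.8,0,0,0,0]'>/dev/null; python3 k.py 1; python3 -m crank '[0.5,0,0.8,0,0,0,0]'>/dev/null; python3 k.py 1;  python3 -m crank '[0.5,0,0.8,0,0,0,0]'>/dev/null; python3 k.py 1
```

```text
t 19.02 corner out 12.5 y -69.6 z 71.1  r 27.9 ang 0.46 | Fout 2.91 Fy -0.16 Fz 0.21
t 19.15 corner out 12.3 y -69.6 z 71.0  r 27.8 ang 0.46 | Fout 3.14 Fy 0.03 Fz -0.21
t 19.27 corner out 12.0 y -69.6 z 70.9  r 27.8 ang 0.45 | Fout 6.28 Fy -0.11 Fz -0.54
```

```bash
python3 -m crank '[0.4,0,0.8,0,0,0,0]'>/dev/null; python3 k.py 1; python3 -m crank '[0.4,0,0.8,0,0,0,0]'>/dev/null; python3 k.py 1
```

```text
t 19.40 corner out 11.8 y -69.7 z 70.9  r 27.7 ang 0.44 | Fout 6.51 Fy 0.02 Fz -0.28
t 19.52 corner out 11.5 y -69.6 z 70.8  r 27.7 ang 0.43 | Fout 7.57 Fy -0.53 Fz -0.73
```

```bash
python3 -m crank '[0.5,0,1,0,0,0,0]'>/dev/null; python3 k.py 1; python3 -m crank '[0.5,0,1,0,0,0,0]'>/dev/null; python3 k.py 1; python3 -m crank '[0.4,0,0.8,0,0,0,0]'>/dev/null; python3 k.py 1
```

```text
t 19.65 corner out 11.3 y -69.6 z 70.8  r 27.7 ang 0.42 | Fout 8.81 Fy 1.64 Fz -0.68
t 19.77 corner out 11.1 y -69.6 z 70.7  r 27.6 ang 0.41 | Fout 11.05 Fy 0.26 Fz -2.41
t 19.90 corner out 10.9 y -69.6 z 70.7  r 27.6 ang 0.41 | Fout 11.54 Fy 0.94 Fz -1.39
```

```bash
python3 -m crank '[0.3,0,0.6,0,0,0,0]'>/dev/null; python3 k.py 1
```

```text
t 20.02 corner out 10.9 y -69.6 z 70.7  r 27.6 ang 0.40 | Fout 13.34 Fy 1.15 Fz -1.52
```

```bash
python3 -m crank '[0.2,0,0.5,0,0,0,0]'>/dev/null; python3 k.py 1; python3 -m crank '[-0.8,0,-4,0,0,0,0, -0.4,0,-4,0,0,0,0, 0,0,0,0,0,0,0]'>/dev/null; python3 k.py 1; python3 -m crank '[-0.4,0,-8,0,0,0,0, -2,0,-20,0,0,0,0, -30,0,-10,0,0,0,0, -50,0,0,0,0,0,0]'>/dev/null; python3 k.py 1
```

```text
t 20.15 corner out 10.7 y -69.6 z 70.6  r 27.5 ang 0.40 | Fout 13.49 Fy 0.85 Fz -2.74
t 20.52 corner out 12.9 y -69.6 z 68.8  r 30.1 ang 0.44 | Fout 2.02 Fy 0.18 Fz 3.08
t 21.02 corner out 64.3 y -69.5 z 137.7  r 76.6 ang 2.15 | Fout 0.59 Fy 0.11 Fz -0.27
```

View picture.

```bash
python3 -m crank '[-40,0,50,0,0.14,0,0, -20,-20,50,0,0.14,0,0, 0,-35,50,0,0.12,0,0, 0,-35,50,0,0,0,0]'>/dev/null
python3 - <<'E'
from h import *
cor(1); cor(-1);goal(-1,70,45,160)
c=cap("scene"); f=c["frame"][:,:,::-1]
cv2.imwrite("pics/s6.png",cv2.resize(f[150:360,205:485],(800,600),interpolation=cv2.INTER_CUBIC))
E
```

```text
t 21.52 corner out -115.2 y 20.9 z 193.3  r 150.8 ang -2.27 | Fout -1.00 Fy 1.23 Fz 0.71
t 21.52 corner out -70.3 y 20.9 z 197.5  r 123.5 ang -2.54 | Fout 1.00 Fy 1.23 Fz 0.71
to 45 70 160 shift tool [ 14.5 -49.  120.5] tilt x,z: [ 0.194 -0.001 -0.981] [-0.981 -0.    -0.194]
```

View pics/s6.png

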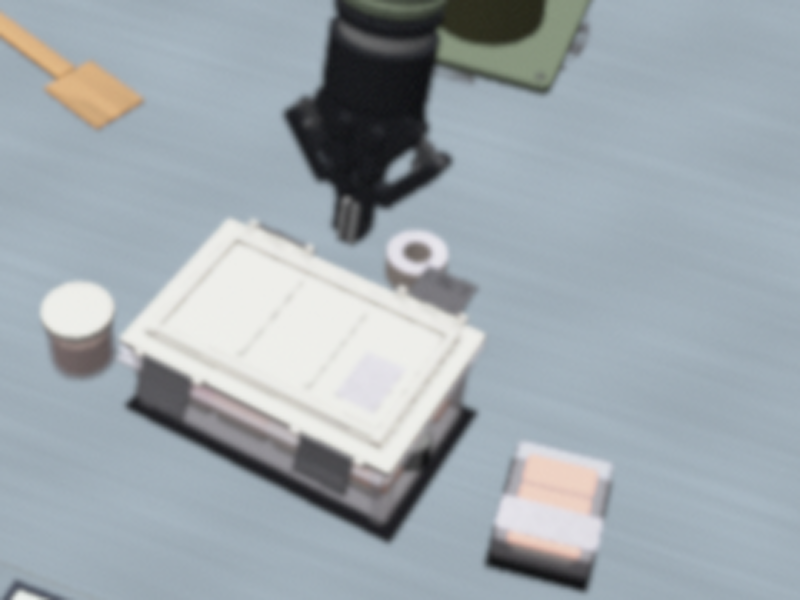

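```bash
python3 -m crank '[5,-16,40,0,0,0,0, 5,-16,40,0,0,0,0, 20,-17,32,0,0,0,0, 35,0,0,0,0,0,0, 0,0,0,0,0,0,0]'>/dev/null
python3 - <<'E'
from h import *
cor(-1);goal(-1,70,28,104)
E
```

```text
t 22.20 corner out 25.4 y 68.8 z 109.9  r 28.9 ang 2.07 | Fout 0.33 Fy -0.75 Fz 1.08
to 28 70 104 shift tool [ 5.3 -1.2  3.7] tilt x,z: [ 0.188  0.    -0.982] [-0.982  0.002 -0.188]
```

```bash
python3 -m crank '[5,-1,3,0,0,0,0, 6,0,1,0,0,0,0, 6,0,1,0,0,0,0, 5,0,0,0,0,0,0, 4,0,-1,0,0,0,0, 0,0,0,0,0,0,0]'>/dev/null; python3 k.py -1; python3 -c "
from h import *
goal(-1,70,23.5,80.6)"
```

```text
t 22.95 corner out 21.1 y 70.4 z 86.6  r 23.1 ang 1.15 | Fout -0.07 Fy -0.59 Fz -0.17
to 23.5 70 80.6 shift tool [5.4 0.4 3.5] tilt x,z: [ 0.196 -0.    -0.981] [-0.981  0.    -0.196]
```

```bash
python3 -m crank '[2.7,0,1.7,0,0,0,0, 2.7,0,1.8,0,0,0,0, 1.3,0,-0.6,0,0,0,0]'>/dev/null; python3 k.py -1; python3 -m crank '[1.3,0,-0.6,0,0,0,0, 1.2,0,-0.7,0,0,0,0]'>/dev/null; python3 k.py -1;  python3 -m crank '[1.2,0,-0.7,0,0,0,0]'>/dev/null; python3 k.py -1; python3 -m crank '[1.2,0,-0.8,0,0,0,0]'>/dev/null; python3 k.py -1
```

```text
t 23.32 corner out 23.0 y 70.4 z 79.5  r 28.3 ang 0.95 | Fout -0.19 Fy -0.72 Fz 0.24
t 23.57 corner out 20.8 y 70.5 z 77.5  r 27.8 ang 0.84 | Fout 0.09 Fy -0.62 Fz 0.89
t 23.70 corner out 19.8 y 70.5 z 76.5  r 27.8 ang 0.79 | Fout -0.55 Fy 0.10 Fz -0.35
t 23.82 corner out 18.7 y 70.5 z 75.5  r 27.7 ang 0.74 | Fout 0.76 Fy -0.12 Fz 0.02
```

```bash
python3 -m crank '[1,0,-0.9,0,0,0,0, 1,0,-0.9,0,0,0,0]'>/dev/null; python3 k.py -1; python3 -m crank '[1,0,-1,0,0,0,0]'>/dev/null; python3 k.py -1;  python3 -m crank '[0.9,0,-1,0,0,0,0]'>/dev/null; python3 k.py -1; python3 -m crank '[0.8,0,-1,0,0,0,0]'>/dev/null; python3 k.py -1
```

```text
t 24.07 corner out 16.6 y 70.5 z 73.9  r 27.6 ang 0.64 | Fout -0.32 Fy 0.70 Fz -0.21
t 24.20 corner out 15.4 y 70.4 z 73.2  r 27.5 ang 0.59 | Fout 0.81 Fy -0.73 Fz 0.15
t 24.32 corner out 14.2 y 70.5 z 72.5  r 27.5 ang 0.54 | Fout 0.14 Fy 0.22 Fz 0.12
t 24.45 corner out 13.1 y 70.5 z 71.9  r 27.4 ang 0.50 | Fout 0.37 Fy -0.29 Fz 0.75
```

```bash
python3 -m crank '[0.8,0,-1.1,0,0,0,0]'>/dev/null; python3 k.py -1; python3 -m crank '[0.7,0,-1.1,0,0,0,0]'>/dev/null; python3 k.py -1;  python3 -m crank '[0.6,0,-1,0,0,0,0]'>/dev/null; python3 k.py -1; python3 -m crank '[0.5,0,-1,0,0,0,0]'>/dev/null; python3 k.py -1
```

```text
t 24.57 corner out 11.9 y 70.5 z 71.3  r 27.4 ang 0.45 | Fout 0.82 Fy 0.09 Fz 0.10
t 24.70 corner out 10.7 y 70.5 z 70.8  r 27.3 ang 0.40 | Fout 0.67 Fy 0.54 Fz 0.37
t 24.82 corner out 9.6 y 70.5 z 70.4  r 27.3 ang 0.36 | Fout 0.66 Fy -0.39 Fz 1.32
t 24.95 corner out 8.8 y 70.4 z 70.0  r 27.4 ang 0.33 | Fout 1.90 Fy -0.22 Fz -0.68
```

```bash
python3 -m crank '[0.4,0,-1,0,0,0,0]'>/dev/null; python3 k.py -1; python3 -m crank '[0.4,0,-1,0,0,0,0]'>/dev/null; python3 k.py -1;  python3 -m crank '[0.3,0,-1,0,0,0,0]'>/dev/null; python3 k.py -1
```

```text
t 25.07 corner out 8.1 y 70.4 z 69.6  r 27.6 ang 0.30 | Fout 2.11 Fy -0.08 Fz -1.22
t 25.20 corner out 7.4 y 70.4 z 69.2  r 27.8 ang 0.27 | Fout 2.58 Fy 0.45 Fz -1.14
t 25.32 corner out 6.7 y 70.3 z 68.9  r 27.9 ang 0.24 | Fout 3.71 Fy 0.54 Fz -1.65
```

```bash
python3 -m crank '[0.2,0,-1,0,0,0,0]'>/dev/null; python3 k.py -1; python3 -m crank '[0.2,0,-1,0,0,0,0]'>/dev/null; python3 k.py -1;  python3 -m crank '[0.2,0,-0.7,0,0,0,0]'>/dev/null; python3 k.py -1
```

```text
t 25.45 corner out 5.5 y 70.3 z 68.9  r 27.7 ang 0.20 | Fout 4.54 Fy -0.19 Fz -1.48
t 25.57 corner out 3.1 y 70.4 z 69.7  r 26.5 ang 0.12 | Fout 1.34 Fy -0.75 Fz -0.56
t 25.70 corner out 2.1 y 70.5 z 69.9  r 26.1 ang 0.08 | Fout 3.82 Fy -0.61 Fz -0.09
```

```bash
python3 -m crank '[0.2,0,-0.8,0,0,0,0]'>/dev/null; python3 k.py -1; python3 -m crank '[0.2,0,-0.8,0,0,0,0]'>/dev/null; python3 k.py -1;  python3 -m crank '[0.1,0,-0.8,0,0,0,0]'>/dev/null; python3 k.py -1
```

```text
t 25.82 corner out 1.8 y 70.4 z 69.8  r 26.3 ang 0.07 | Fout 5.63 Fy -0.37 Fz 1.24
t 25.95 corner out 1.5 y 70.4 z 69.6  r 26.5 ang 0.06 | Fout 5.67 Fy -0.08 Fz 3.23
t 26.07 corner out 1.3 y 70.5 z 69.5  r 26.5 ang 0.05 | Fout 8.25 Fy -0.04 Fz 4.12
```

```bash
python3 -m crank '[0,0,-0.8,0,0,0,0]'>/dev/null; python3 k.py -1; python3 -m crank '[0,0,-0.6,0,0,0,0]'>/dev/null; python3 k.py -1
```

```text
t 26.20 corner out 1.1 y 70.4 z 69.4  r 26.6 ang 0.04 | Fout 9.23 Fy 0.77 Fz 5.73
t 26.32 corner out 1.0 y 70.4 z 69.4  r 26.7 ang 0.04 | Fout 10.76 Fy 0.73 Fz 6.03
```

```bash
python3 -m crank '[-0.4,0,-0.7,0,0,0,0]'>/dev/null; python3 k.py -1; python3 -m crank '[-0.3,0,-0.7,0,0,0,0]'>/dev/null; python3 k.py -1
```

```text
t 26.45 corner out 1.0 y 70.4 z 69.5  r 26.5 ang 0.04 | Fout 10.50 Fy 1.40 Fz 3.41
t 26.57 corner out 1.0 y 70.4 z 69.5  r 26.5 ang 0.04 | Fout 10.87 Fy 0.77 Fz 3.39
```

```bash
python3 -m crank '[-0.2,0,-0.6,0,0,0,0]'>/dev/null; python3 k.py -1
```

```text
t 26.70 corner out 0.9 y 70.4 z 69.5  r 26.5 ang 0.03 | Fout 11.39 Fy 1.20 Fz 2.92
```

```bash
python3 -m crank '[0,0,-0.7,0,0,0,0]'>/dev/null; python3 k.py -1; python3 -m crank '[0,0,-0.7,0,0,0,0]'>/dev/null; python3 k.py -1
```

```text
t 26.82 corner out 0.8 y 70.3 z 69.4  r 26.6 ang 0.03 | Fout 13.67 Fy 0.86 Fz 4.66
t 26.95 corner out 0.6 y 70.4 z 69.3  r 26.7 ang 0.02 | Fout 14.37 Fy 1.34 Fz 6.27
```

```bash
python3 -m crank '[-0.8,0,4,0,0,0,0, -0.4,0,4,0,0,0,0, 0,0,0,0,0,0,0]'>/dev/null; python3 k.py -1; python3 -m crank '[-1,0,8,0,0,0,0, -2,0,20,0,0,0,0, -20,0,10,0,0,0,0, -20,40,10,0,0,0,0]'>/dev/null; python3 k.py -1;python3 - <<'E'
from h import *
goal(-1,-70,16,68.5)
c=cap("scene"); f=c["frame"][:,:,::-1]
cv2.imwrite("pics/s7.png",cv2.resize(f[150:360,205:485],(800,600),interpolation=cv2.INTER_CUBIC))
E
```

```text
t 27.32 corner out 2.1 y 70.7 z 72.2  r 23.9 ang 0.09 | Fout 0.60 Fy -0.87 Fz -0.94
t 27.82 corner out 59.0 y 31.6 z 104.8  r 59.6 ang 1.72 | Fout -0.16 Fy -0.24 Fz 0.24
to 16 -70 68.5 shift tool [ 44.  101.8 -34.5] tilt x,z: [ 0.199  0.004 -0.98 ] [-0.98  -0.    -0.199]
```

View pics/s7.png

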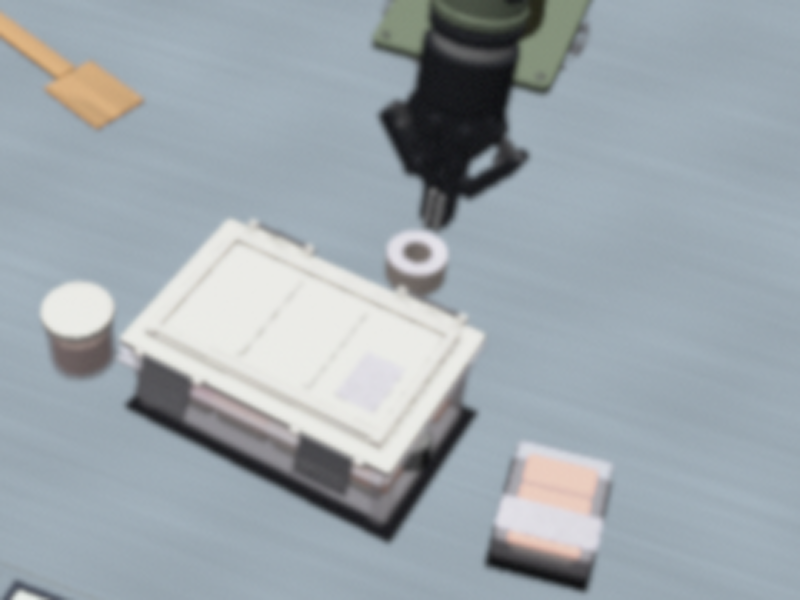

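```bash
python3 -m crank '[-50,0,15,0,0,0,0, -50,0,15,0,0,0,0, 0,0,0,0,0,0,0, 0,0,0,0,0,0,0]'
python3 - <<'E'
from h import *
cor(-1)
c=cap("top")
cv2.imwrite("pics/t8.png",cv2.resize(c["frame"][140:290,200:420,::-1],(792,540)))
E
```

```text
time_s: 28.38
tool_pos: [0.3597, 0.0833, 0.2184]
eef_rot: [-0.047, 0.772, -0.057, -0.631]
ft_force: [0.1, -0.0, 0.3]
opening: 0.001
t 28.38 corner out 108.3 y 30.5 z 196.1  r 147.5 ang 2.32 | Fout -0.14 Fy 0.02 Fz 0.33
```

View pics/t8.png

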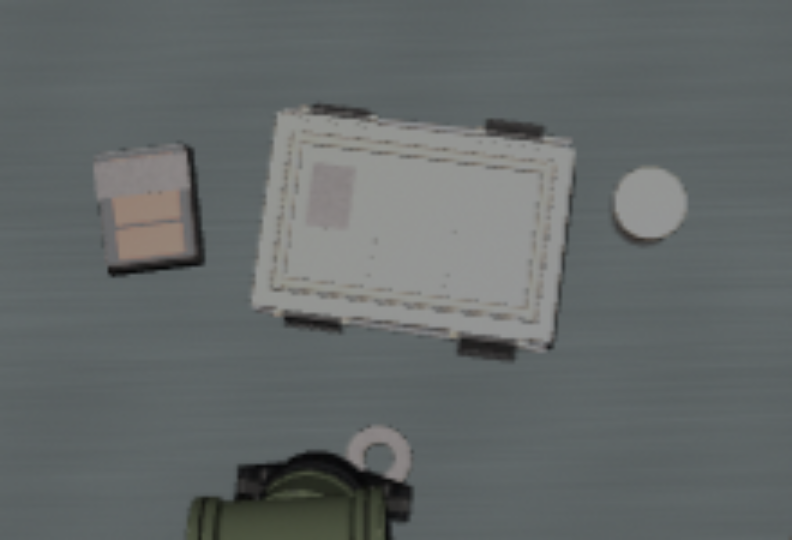

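```bash
python3 -c "
from plant import ctrl
print(ctrl.close_job())"
```

```text
the job is handed in; nothing more can be done
None
```

I snapped all four lid clips down crosswise: front right, back left, back right, then front left. The job was handed in at about 28 s. It gave no verdict, so my own checks below are all I have.

| Clip | Rim met, then yielded at (N) | Final firm press, force readings (N) |
|---|---|---|
| Front right | about 3 | about 14 |
| Back left | about 4.5 | about 14 to 15 |
| Back right | about 4 | about 14 |
| Front left | about 4.5 | about 16 |

- **Force limit:** The highest reading I saw was about 15.7 N, under the 18 N limit. I read the force only at the end of each row or short batch of rows, so a brief peak in between could have been missed.
- **Holding:** I touched the front right clip again after letting go, and it was still at its home position. Backing off the back left and front left clips left under 2 N of force. Backing off the back right clip read about 3.7 N, probably light contact as the finger left. I did not touch that clip again; the pictures only show it shut.
- **Last pictures:** All four flaps are folded down. The tray, tub, label roll and paddle look unmoved. The soy bottle and bowl were outside these last close-ups, but the arm never went near them. The hand ended up clear of the box, with readings of about 0.3 N.
- **Not measured:** The pull of each clip on its wall cannot be read directly. I judged it from the click, the firm stop and the clip staying put.

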